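Strip the two silencers from the air rail

TASK

Take the two long finned silencers off the bench air rail for cleaning: for each, squeeze its collet ring in against the body and, keeping it squeezed, draw the silencer straight off its tube, then lay it down on its side on the floor of the steel tray, next to the cork block, without dropping it. Leave the two short plain end caps on their tubes and do not disturb the other things on the bench.

Things in the scene. Friction and masses are not known exactly. Their poses are not given: they have to be found in the camera images.
- silencer_a: One of two equal grey push-fit silencers (about 90 g) on two of the four tubes. Finned square body 40 x 40 mm, 48 mm long, ending in a flat 44 x 44 x 6 mm plate. Origin: centre of the body's inner end face, on the tube's axis; +z runs outward along the tube to the plate (outer face z = +48 mm), 35 degrees above level when seated. Lying in the tray its axis is 22 mm above the floor.
- silencer_a_end (a point): Centre of silencer_a's flat outer end face (z = +48 mm). From here to the outer face of the collet ring: 60 mm released, 54 mm squeezed. Both faces can be pressed between 8.5 and 21 mm from the axis, clear of the tube (radius 7 mm).
- collet_a (a joint): Collet ring of silencer_a: round, 44 mm in diameter, 6 mm thick, outer face at z = -12 mm of the silencer when released. 0 = released, 0.006 m = squeezed fully in (+z). Sprung: 4 N to start, 8.5 N fully in; springs out when let go. Jaws lock the silencer on its tube unless the ring is in by 5 mm or more; then it slides freely along +z and is clear of the tube after 37 mm.
- silencer_b: The other silencer, the same in every way.
- silencer_b_end (a point): Centre of silencer_b's flat outer end face, as for silencer_a.
- collet_b (a joint): Collet ring of silencer_b, the same as that of silencer_a.
- cap_a: One of two short plain grey push-fit end caps on the other two tubes, to be left there: smooth square body 32 x 32 mm, 29 mm long, with the same kind of collet ring (44 mm). Origin and axes as for the silencers (end face at z = +29 mm).
- cap_b: The other end cap, the same.
- manifold: The air rail, fixed: aluminium bar 40 x 40 mm, 250 mm long along its y, centred 60 mm above the bench. Four steel tubes of 14 mm leave it at y = -87, -29, 29, 87 mm towards its +x, rising 35 degrees. Some 40 mm of bare tube shows below each collet; the tube ends 25 mm inside a fitting's body, with 1.2 mm play round it and 1.5 mm along. Origin: on the bench below the bar's centre.
- tray: Open steel tray, fixed to the bench: 170 (x) x 280 (y) x 35 mm high, walls 4 mm thick, inner floor 4 mm above the bench. Origin: centre of its underside.
- sanding_block: Loose cork block 80 (x) x 40 (y) x 28 mm lying in the tray, its long side along the tray's x. Origin: centre of its underside.
- heat_gun: Bystander: heat gun standing on its rear, nozzle up, 240 mm high, 80 mm in diameter at the foot, with a handle that sticks out 130 mm along its +x, 50 to 110 mm up. Origin: centre of its foot.
- bottle: Bystander: white bottle, 54 mm in diameter, 150 mm high. Origin: centre of its foot.
- rake: Bystander: clay rake lying flat, 175 mm long, 70 mm wide at the blade, 25 mm high.
- template: Bystander: flat steel profile template, 4 mm thick, 160 mm long.
- spatula: Bystander: spatula lying flat.
- mug: Bystander: white mug, 80 mm in diameter, 90 mm high. Origin: centre of its foot.
- turntable_weight: Bystander: steel cylinder 44 mm in diameter, 30 mm high, standing on the bench under the outer ends of the tubes. Origin: centre of its foot.
There are look-alikes about, which are no part of the job. Leave any red look-alike of the silencer_b alone.

How it is judged:
By the outcome, as a careful person would: the job done as asked, in the order asked, and still so for the second after the job is handed in, with the robot touching nothing.
It also fails if it takes over 72 s, if anything falls off the work surface, if the arm or the gripper's body presses on something with over 40 N, if the wrist force passes 120 N, or if a joint passes its speed limit or range.

ROBOT

A 6-joint arm with a two-finger parallel gripper is mounted at the origin on the work surface. World frame = base frame: x ahead of the robot, y to its left, z up, the work surface at z = 0. Lengths are in m, angles in rad, forces in N, time in s.
With the tool pointing down it reaches from about 0.325 to 0.775 m from the base axis. Payload 5.5 kg.
Tool frame: the origin (TCP) lies between the finger pads; the fingertips stand 8 mm ahead of it and the grasp point (between the pads) lies 11 mm behind it (tcp_to_tips is the distance from the TCP to the fingertips, in m); z points along the fingers, y is the direction in which the jaws open and shut (so a half turn about z gives the same grasp; the last joint's range is limited). The gripper opens to 88 mm and grips with 3 to 60 N. Pads are 20 mm wide; open, the fingers measure 115 mm over their backs; the gripper's body (75 mm by 178 mm) begins 61 mm behind the grasp point.
Start: joints at [1.187, 0.091, 1.231, -0, 1.82, -0.057], TCP at [0.193, 0.568, 0.231] pointing down, gripper open.
Joint ranges: [-2.87, 2.87], [-0.86, 2.18], [0.17, 2.46], [-1.51, 4.65], [0.06, 2.69], [-2.65, 2.65]. Speed limits (rad/s): [2.57, 2.57, 3.01, 3.14, 3.14, 3.14].

INTERFACE

Orientations are given as a unit quaternion [w, x, y, z].
In Python, from bench import * gives the robot as it stands. Calls block until the motion is done:
- move_to(position, orientation): joint-space move of the TCP to a pose.
- move_l(position, speed=0.15, orientation=None): straight line of the TCP; orientation=None keeps the orientation; speed is the mean speed in m/s.
- movej(angles): joint-space move.
- gripper_open() and close(): open the fingers fully, or close them until they stop; the grip force is fixed at half the most.
- hold(seconds).
- inverse_kinematics(position, orientation): joint angles nearest the present ones, or None.
- state(): the state.
- get_image(name): name is "side" or "top"; returns a dict with "frame" (384x512x3 uint8, blue, green, red), "depth" (384x512 float32, m along the optical axis (not along the pixel's ray), 0 where there is no reading), "camera_matrix" (3x3 intrinsics, pixels), "k1" (the pictures are not rectified: a ray, as slopes to the right and down, at radius r is drawn at 1 + k1 r^2 times it, then the intrinsics apply), "view" (4x4, takes a point from world to camera coordinates). Camera axes: x right, y up, looking along -z (the intrinsics and any distortion apply to the point x, -y, -z); pixel columns grow to the right and rows downward; lengths in m; the calibration is good to about 2 mm. A picture is of the moment at which its call begins.
A pose or a line that the arm cannot do raises IKError and nothing moves.
- job_done(): hands the job in, once; it reports no verdict.
The state is a dict: "time": time; "joint_pos": joint angles; "dq": joint speeds; "joint_torque": joint torques, N m; "ee_pos": TCP position; "ee_rot": TCP orientation; "ft_force": force on the tool from outside, world axes, zero at the start; "moment": the same for the moment, N m; "finger_gap": finger opening in m.
Only numpy, scipy, OpenCV 4.12 (cv2) and the standard library are available. Lean on these libraries where they do the work, as an engineer would, in place of code of your own. Each camera call takes 0.05 s, during which the arm holds its last target.

## Working session

There is one attempt and no reset: what is moved stays moved. The work goes in short steps, each a Python script; the robot and the scene stay as the last script left them, time stands still between calls to the robot, and variables do not carry over. Pictures are saved under pics/ and viewed, and the job is handed in when it is done.

```bash
ls; mkdir -p pics
cat > h.py <<'E'
from bench import *
import numpy as np, cv2
E
python3 - <<'E'
from h import *
s=state(); print({k:np.round(v,3).tolist() if not isinstance(v,float) else v for k,v in s.items()})
for n in ("side","top"):
    g=get_image(n); cv2.imwrite(f"pics/{n}0.png",g["frame"]); np.savez(f"{n}0.npz",**{k:np.array(v) for k,v in g.items()})
    print(n,g["camera_matrix"],g["k1"],np.round(g["view"],4))
E
```

```text
pics
{'time': 0.0, 'joint_pos': [1.187, 0.092, 1.232, 0.0, 1.82, -0.057], 'dq': [-0.001, 0.0, 0.002, 0.001, 0.001, -0.0], 'joint_torque': [0.0, -44.645, -40.645, 0.07, 0.029, -0.0], 'ee_pos': [0.193, 0.568, 0.229], 'ee_rot': [-0.0, 0.163, 0.987, -0.001], 'ft_force': [0.204, 0.115, 0.217], 'moment': [-0.008, -0.05, 0.032], 'finger_gap': 0.0874971037293017}
side [[378.39083693   0.         251.44743121]
 [  0.         378.39083693 192.4432043 ]
 [  0.           0.           1.        ]] -0.10792232692039265 [[ 0.9758 -0.2184  0.0078 -0.5131]
 [ 0.1151  0.5439  0.8312 -0.1243]
 [-0.1858 -0.8102  0.5559 -1.3134]
 [ 0.      0.      0.      1.    ]]
top [[387.79060421   0.         261.34062908]
 [  0.         387.79060421 195.23441086]
 [  0.           0.           1.        ]] -0.03926945561114023 [[-0.0066 -1.      0.0071 -0.0126]
 [ 0.9796 -0.0051  0.2008 -0.535 ]
 [-0.2008  0.0083  0.9796 -1.1983]
 [ 0.      0.      0.      1.    ]]
```

View pics/side0.png

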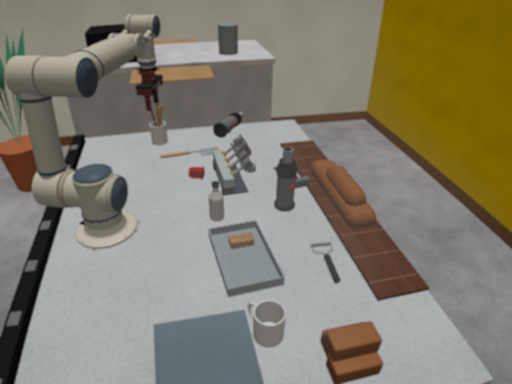

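View pics/top0.png

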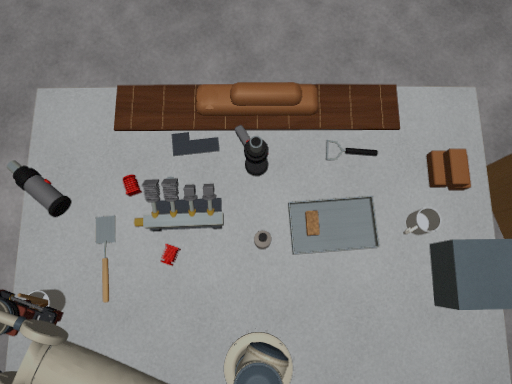

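```bash
cat >> h.py <<'E'
def load(n): 
    d=np.load(n+".npz"); return {k:d[k] for k in d}
def grab(n,tag):
    g=get_image(n); cv2.imwrite(f"pics/{n}{tag}.png",g["frame"]); np.savez(f"{n}{tag}.npz",**{k:np.array(v) for k,v in g.items()}); return g
def ray(g,u,v):
    K=g["camera_matrix"];k1=float(g["k1"])
    d=cv2.undistortPoints(np.array([[[u,v]]],float),K,np.array([k1,0,0,0,0]))[0,0]
    V=g["view"];R=V[:3,:3];t=V[:3,3]
    return -R.T@t, R.T@np.array([d[0],-d[1],-1.0])
def onz(g,u,v,z):
    c,d=ray(g,u,v); return c+d*(z-c[2])/d[2]
def dep(g,u,v):
    c,d=ray(g,u,v); return c+d*float(g["depth"][int(round(v)),int(round(u))])
def cloud(g,u0,u1,v0,v1):
    uu,vv=np.meshgrid(np.arange(u0,u1),np.arange(v0,v1)); 
    p=np.stack([uu.ravel(),vv.ravel()],1).astype(float)
    d=cv2.undistortPoints(p[:,None],g["camera_matrix"],np.array([float(g["k1"]),0,0,0,0]))[:,0]
    z=g["depth"][vv.ravel(),uu.ravel()]
    V=g["view"];C=np.stack([d[:,0]*z,-d[:,1]*z,-z],1)
    W=(C-V[:3,3])@V[:3,:3]
    W[z==0]=np.nan
    return W.reshape(v1-v0,u1-u0,3)
def proj(g,P):
    V=g["view"];c=V[:3,:3]@np.array(P)+V[:3,3]
    return cv2.projectPoints(np.array([[c[0],-c[1],-c[2]]]),np.zeros(3),np.zeros(3),g["camera_matrix"],np.array([float(g["k1"]),0,0,0,0]))[0][0,0]
def crop(g,u0,u1,v0,v1,f,name):
    cv2.imwrite("pics/"+name,cv2.resize(g["frame"][v0:v1,u0:u1],None,fx=f,fy=f,interpolation=cv2.INTER_CUBIC))
E
python3 - <<'E'
from h import *
t=load("top0");s=load("side0")
crop(t,110,280,120,270,4.5,"topc.png")
crop(s,170,320,100,240,5,"sidec.png")
E
```

```text
(no output)
```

View pics/topc.png

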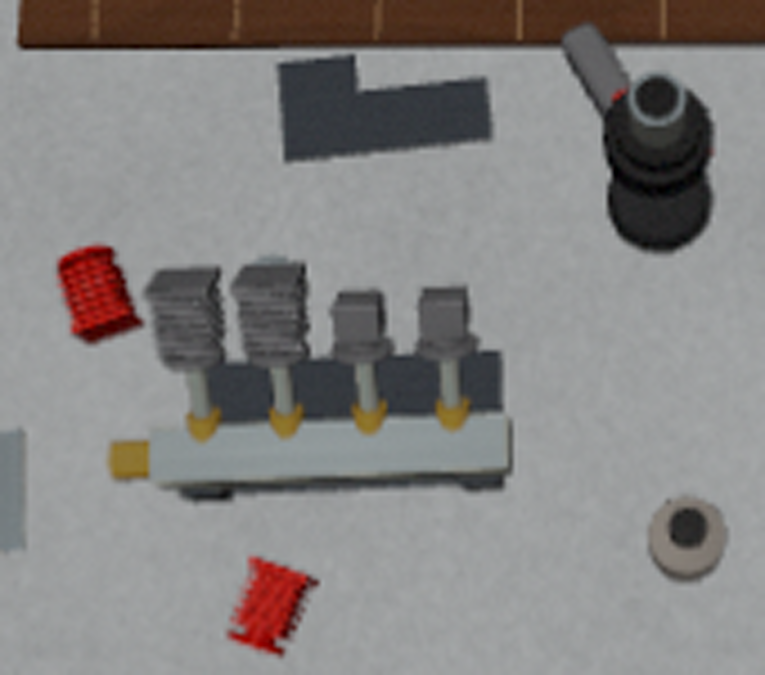

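View pics/sidec.png

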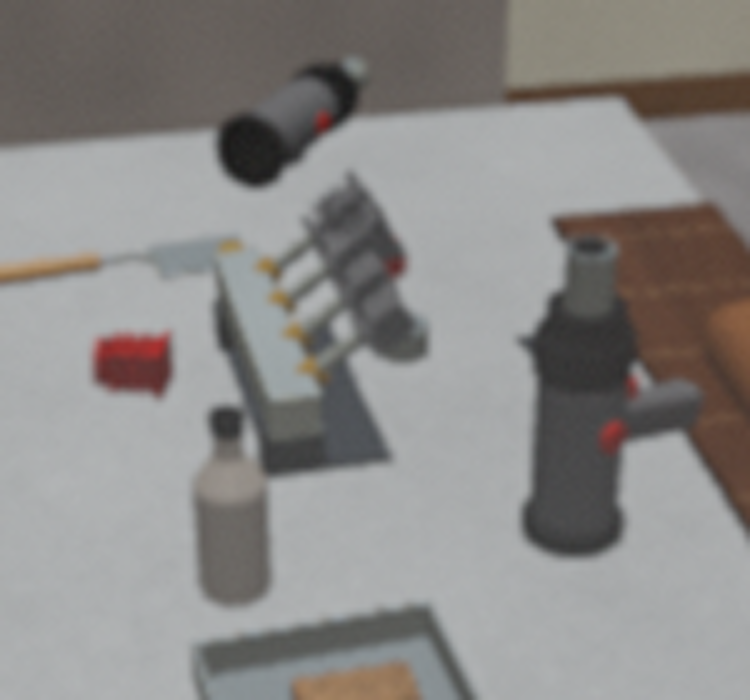

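Run:
```python
from h import *
t=load("top0");s=load("side0")
# bar top
for n,g,b in (("top",t,(130,235,190,235)),("side",s,(205,245,140,200))):
    W=cloud(g,*b); m=np.abs(W[...,2]-0.08)<0.004
    m=cv2.morphologyEx(m.astype(np.uint8),cv2.MORPH_OPEN,np.ones((2,2)))
    nl,lab,st,_=cv2.connectedComponentsWithStats(m); k=1+np.argmax(st[1:,4]); 
    P=W[lab==k]; r=cv2.minAreaRect(P[:,:2].astype(np.float32)*1000); print(n,len(P),r,np.median(P[:,2]))
# bench, tray, cork
print("bench z",np.nanmedian(cloud(t,230,250,260,280)[...,2]),np.nanmedian(cloud(s,150,170,250,270)[...,2]))
for n,g,b in (("top",t,(285,385,190,260)),("side",s,(200,290,215,300))):
    W=cloud(g,*b); m=(np.abs(W[...,2]-0.035)<0.0045)
    P=W[m]; 
    hsv=cv2.cvtColor(g["frame"][b[2]:b[3],b[0]:b[1]],cv2.COLOR_BGR2HSV)
    c=(hsv[...,1]>90)&(hsv[...,0]<25)
    ys,xs=np.nonzero(c); Q=W[c]; q=Q[Q[:,2]>0.027]
    print(n,"cork",len(q),cv2.minAreaRect(q[:,:2].astype(np.float32)*1000),np.median(q[:,2]))
    w=P[:,:2][~np.isnan(P[:,0])]
    # remove cork region
    cc=np.median(q[:,:2],0); w=w[np.max(np.abs(w-cc),1)>0.06]
    print("rim",len(w),cv2.minAreaRect(w.astype(np.float32)*1000)); f=W[np.abs(W[...,2]-.004)<.003]
    print("blue ht",np.nanmedian(W[35,60]))
for n,g in (("top",t),("side",s)):
  W=cloud(g,0,512,0,384)
  for nm,lo,hi in (("tall",.2,.3),("mid",.12,.2)):
    m=(W[...,2]>lo)&(W[...,2]<hi)&(W[...,0]>.25)&(np.abs(W[...,1])<.5)
    nl,lab,st,ce=cv2.connectedComponentsWithStats(m.astype(np.uint8))
    for k in range(1,nl):
        if st[k,4]>8: P=W[lab==k]; print(n,nm,st[k],P.min(0).round(3),P.max(0).round(3))
```

```text
top 817 ((462.0750427246094, 230.14976501464844), (57.19392013549805, 247.0172576904297), 2.108902931213379) nan
side 286 ((468.7694396972656, 301.4731750488281), (386.46124267578125, 78.1376953125), 76.28501892089844) nan
bench z -0.0007016744665335555 -0.0007511953684637725
top cork 266 ((448.7436218261719, -180.6762237548828), (76.55294036865234, 38.18232345581055), 1.1861841678619385) 0.03148168796037484
rim 340 ((441.9951171875, -248.16163635253906), (170.7073974609375, 278.8167419433594), 3.9135122299194336)
blue ht 0.0004242299333848664
side cork 153 ((447.39166259765625, -186.11636352539062), (73.02938842773438, 37.15553665161133), 1.8385887145996094) 0.02999932561657727
rim 320 ((443.1900939941406, -248.83396911621094), (170.66751098632812, 282.89093017578125), 4.074481010437012)
blue ht -0.0014207538918314638
top tall [250 136  13  17 174] [ 0.633 -0.017  0.2  ] [0.67  0.018 0.245]
top mid [244 140  25  26 375] [ 0.614 -0.036  0.121] [0.678 0.037 0.199]
top mid [141 179  18  20 272] [0.512 0.301 0.12 ] [0.574 0.346 0.157]
top mid [161 179  17  20 271] [0.514 0.243 0.12 ] [0.574 0.287 0.157]
top mid [184 185  11  12 120] [0.52  0.189 0.12 ] [0.554 0.221 0.14 ]
top mid [203 184  11  12 119] [0.522 0.131 0.12 ] [0.557 0.163 0.139]
top mid [206 198   6   2  10] [0.51  0.138 0.12 ] [0.514 0.153 0.125]
top mid [167 200   6   2   9] [0.505 0.257 0.121] [0.508 0.272 0.123]
top mid [259 233   8   9  60] [ 0.379 -0.028  0.142] [ 0.403 -0.007  0.154]
side tall [283 147  11  15 138] [ 0.634 -0.02   0.2  ] [0.67  0.02  0.242]
side mid [232 134  20  31 279] [0.513 0.129 0.12 ] [0.573 0.349 0.154]
side mid [276 158  22  26 433] [ 0.616 -0.039  0.12 ] [0.687 0.028 0.2  ]
side mid [212 181   7  10  64] [ 0.382 -0.033  0.12 ] [ 0.404 -0.006  0.151]
```

Run:
```python
from h import *
t=load("top0");s=load("side0")
W=cloud(t,130,235,170,240).reshape(-1,3); W=W[~np.isnan(W[:,0])]
B=W[np.abs(W[:,2]-.0795)<.0035]; B=B[(B[:,0]<.485)&(B[:,0]>.42)]
for _ in range(4):
    r=cv2.minAreaRect(B[:,:2].astype(np.float32)*1000)
    break
print(r,len(B),np.median(B[:,2]))
# edges by y-bins
ys=np.arange(.12,.35,.02); 
lo=[];hi=[]
for y in ys:
    b=B[np.abs(B[:,1]-y)<.01]; lo.append(np.percentile(b[:,0],2) if len(b) else np.nan);hi.append(np.percentile(b[:,0],98) if len(b) else np.nan)
print(np.round(lo,4),np.round(hi,4)); 
print("slopes",np.polyfit(ys,lo,1),np.polyfit(ys,hi,1), B[:,1].min(),B[:,1].max())
```

```text
((457.20660400390625, 244.44577026367188), (53.365386962890625, 273.6265869140625), 0.19202634692192078) 864 0.07944053967697742
[0.4388 0.4391 0.439  0.4363 0.4364 0.4363 0.4362 0.4335 0.4336 0.4336
 0.4317 0.4306] [0.4773 0.4808 0.48   0.4742 0.4834 0.476  0.4733 0.4807 0.4728 0.4716
 0.4799 0.4731]
slopes [-0.03793271  0.44414957] [-0.02287395  0.48219598] 0.10761164899906404 0.3812462066462835
```

Run:
```python
from h import *
t=load("top0");s=load("side0")
for n,g,b in (("top",t,(125,235,165,240)),("side",s,(205,270,120,200))):
  W=cloud(g,*b).reshape(-1,3); W=W[~np.isnan(W[:,0])]
  for yc in (.3235,.265,.205,.147):
    P=W[(np.abs(W[:,1]-yc)<.028)&(W[:,2]>.07)&(W[:,0]>.47)]
    T=np.array([np.cos(np.radians(35)),0,np.sin(np.radians(35))]);N=np.array([-T[2],0,T[0]])
    o=np.array([.462,yc,.06]); S=(P-o)@T;H=(P-o)@N
    print(n,yc)
    for a in np.arange(.02,.17,.008):
        m=(S>=a)&(S<a+.008)
        if m.sum()>3: print("  s%.3f n%d h max %.4f med %.4f  y %.4f..%.4f"%(a,m.sum(),H[m].max(),np.median(H[m]),P[m,1].min(),P[m,1].max()))
    print("  smax",S.max(), np.sort(S)[-8:].round(4))
```

```text
top 0.3235
  s0.020 n24 h max 0.0191 med 0.0109  y 0.3081..0.3312
  s0.028 n10 h max 0.0151 med 0.0105  y 0.3137..0.3274
  s0.036 n11 h max 0.0133 med 0.0109  y 0.3146..0.3253
  s0.044 n11 h max 0.0148 med 0.0108  y 0.3149..0.3283
  s0.052 n10 h max 0.0166 med 0.0097  y 0.3147..0.3264
  s0.060 n10 h max 0.0260 med 0.0248  y 0.3052..0.3395
  s0.068 n39 h max 0.0259 med 0.0166  y 0.2998..0.3399
  s0.076 n32 h max 0.0299 med 0.0209  y 0.3021..0.3405
  s0.084 n35 h max 0.0273 med 0.0211  y 0.3022..0.3410
  s0.092 n42 h max 0.0267 med 0.0217  y 0.3017..0.3402
  s0.100 n32 h max 0.0267 med 0.0211  y 0.3024..0.3410
  s0.108 n41 h max 0.0267 med 0.0209  y 0.3026..0.3411
  s0.116 n40 h max 0.0283 med 0.0252  y 0.3016..0.3456
  s0.124 n76 h max 0.0300 med 0.0080  y 0.3008..0.3451
  smax 0.1278117907859073 [0.1268 0.1268 0.1269 0.1269 0.1271 0.1274 0.1274 0.1278]
top 0.265
  s0.020 n24 h max 0.0174 med 0.0116  y 0.2494..0.2713
  s0.028 n12 h max 0.0139 med 0.0098  y 0.2557..0.2659
  s0.036 n9 h max 0.0120 med 0.0108  y 0.2569..0.2662
  s0.044 n10 h max 0.0121 med 0.0089  y 0.2560..0.2692
  s0.0
[... 4605 characters left out ...]
0.1209..0.1721
  s0.028 n10 h max 0.0104 med 0.0054  y 0.1348..0.1516
  s0.036 n9 h max 0.0073 med 0.0032  y 0.1349..0.1478
  s0.044 n7 h max 0.0081 med 0.0036  y 0.1428..0.1537
  s0.052 n6 h max 0.0066 med 0.0025  y 0.1383..0.1485
  s0.060 n8 h max 0.0076 med 0.0050  y 0.1370..0.1532
  s0.068 n16 h max 0.0226 med 0.0088  y 0.1245..0.1627
  s0.076 n16 h max 0.0189 med 0.0069  y 0.1233..0.1591
  s0.084 n23 h max 0.0175 med 0.0072  y 0.1288..0.1651
  s0.092 n22 h max 0.0175 med 0.0095  y 0.1296..0.1585
  s0.100 n23 h max 0.0172 med 0.0092  y 0.1291..0.1591
  s0.108 n15 h max 0.0165 med 0.0039  y 0.1290..0.1580
  smax 0.11259503138263921 [0.1115 0.1116 0.1119 0.1119 0.1121 0.1123 0.1125 0.1126]
```

```bash
cat >> h.py <<'E'
from scipy.spatial.transform import Rotation as Rr
yaw=.037; M=np.array([.4553,.231,.06])
ex=np.array([np.cos(yaw),np.sin(yaw),0]); ey=np.array([-np.sin(yaw),np.cos(yaw),0]); ez=np.array([0,0,1.])
c35,s35=np.cos(np.radians(35)),np.sin(np.radians(35))
T=c35*ex+s35*ez; N=-s35*ex+c35*ez
def quat(y,z):
    x=np.cross(y,z); q=Rr.from_matrix(np.stack([x,y,z],1)).as_quat(); return [float(v) for v in (q[3],q[0],q[1],q[2])]
def gp(yo,s,h): return M+yo*ey+s*T+h*N
def p(*a): print(*[np.round(x,4).tolist() if isinstance(x,np.ndarray) else x for x in a])
def st():
    q=state(); p("t",round(q["time"],2),"ee",np.array(q["ee_pos"]),"F",np.array(q["ft_force"]).round(1),"gap",round(q["finger_gap"],4)); return q
E
python3 - <<'E'
from h import *
t=load("top0")
for n,b in (("top",(125,235,165,240)),("side",(205,270,120,200))):
  W=cloud(load(n+"0"),*b).reshape(-1,3); W=W[~np.isnan(W[:,0])]
  for yo in (.087,.029):
    D=W-M-yo*ey; S=D@T;H=D@N;Y=D@ey
    f=(S>.128)&(H<.014)&(H>-.018)&(abs(Y)<.02)
    print(n,yo,"end face S",np.median(S[f]),f.sum(),"plate side Y",[np.percentile(Y[(S>.122)&(abs(Y)<.028)],q) for q in (3,97)],
      "fin top H",np.percentile(H[(S>.09)&(S<.125)&(abs(Y)<.015)],[75,90]),"ring/fin start S",np.sort(S[(H>.012)&(abs(Y)<.02)&(S>.05)])[:4])
for sg in (1,-1):
  for pos,q in ((gp(.087,.108,.1),quat(sg*T,-N)),(gp(.087,.108,.018),quat(sg*T,-N)),(np.array([.445,-.293,.044]),quat(sg*np.array([1,.05,0])/np.hypot(1,.05),-ez))):
    print(sg,inverse_kinematics(pos.tolist(),q))
E
```

```text
top 0.087 end face S 0.1336891657646013 50 plate side Y [np.float64(-0.02180282741324348), np.float64(0.02337292072045467)] fin top H [0.01627862 0.01838742] ring/fin start S [0.07374738 0.07472938 0.07477327 0.07505808]
top 0.029 end face S 0.13402035159884246 48 plate side Y [np.float64(-0.021387817950169547), np.float64(0.021982234241234154)] fin top H [0.01635708 0.01884182] ring/fin start S [0.0739111  0.075064   0.07558403 0.07590259]
side 0.087 end face S 0.1341552522895053 6 plate side Y [np.float64(-0.02316146987450153), np.float64(0.025993073452499724)] fin top H [0.01487901 0.01768349] ring/fin start S [0.07414092 0.0753643  0.07725596 0.0774303 ]
side 0.029 end face S 0.13396627899059022 10 plate side Y [np.float64(-0.022262193302782306), np.float64(0.02676198481180374)] fin top H [0.01362077 0.01640498] ring/fin start S [0.074807   0.07624396 0.07669655 0.07755305]
1 [ 0.74572606 -0.39614651  1.82597686 -0.4044255   1.2492389   0.74670635]
1 [ 0.67889457 -0.27384557  1.84950084 -0.39794635  1.08898143  0.74180936]
1 [-6.46133893e-01 -4.43302175e-02  1.70035351e+00 -4.44089210e-16
  1.48556936e+00 -6.96092289e-01]
-1 [ 0.74572606 -0.39614651  1.82597686 -0.4044255   1.2492389  -2.3948863 ]
-1 [ 0.67889457 -0.27384557  1.84950084 -0.39794635  1.08898143 -2.39978329]
-1 [-6.46133893e-01 -4.43302175e-02  1.70035351e+00 -4.44089210e-16
  1.48556936e+00  2.44550036e+00]
```

```bash
cat >> h.py <<'E'
qg=quat(T,-N)
def approach(yo):
    move_to(gp(yo,.107,.15).tolist(),qg); st()
    move_l(gp(yo,.107,.05).tolist(),0.15,qg)
    move_l(gp(yo,.107,.0175).tolist(),0.05,qg); q=st()
    d=np.array(q["ee_pos"])-M-yo*ey; p("s,h,y",d@T,d@N,d@ey)
E
python3 - <<'E'
from h import *
approach(.087)
g=grab("top","1");crop(g,110,260,130,260,5,"top1c.png")
g=grab("side","1");crop(g,180,300,80,200,5,"side1c.png")
E
```

```text
t 1.44 ee [0.4535, 0.3186, 0.2444] F [-0.1, -0.1, -0.1] gap 0.0879
t 3.06 ee [0.5297, 0.3208, 0.1358] F [-0.2, -0.9, 0.3] gap 0.0876
s,h,y 0.10711981829378367 0.017515928943282993 -3.208516756642057e-05
```

View pics/top1c.png

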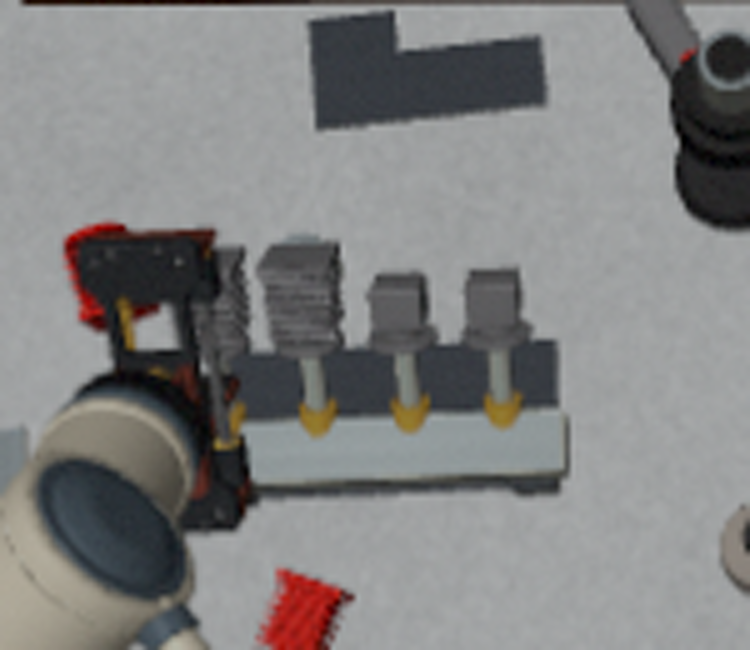

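View pics/side1c.png

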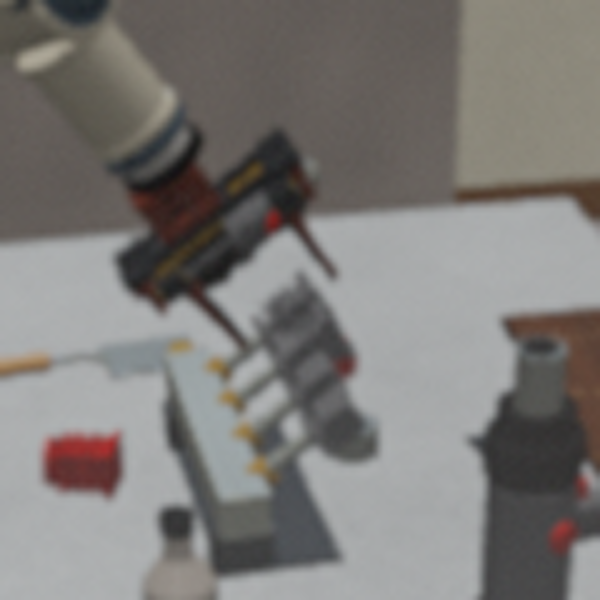

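The pictures show the two fingers straddling silencer_a, with the inner finger below the collet at about (245,348) in the side crop and the outer one past the plate at (335,275). I'll close on it.

Run:
```python
from h import *
close(); hold(.2); st()
g=grab("side","2");crop(g,180,300,80,200,5,"side2c.png")
```

```text
t 3.99 ee [0.5303, 0.3209, 0.1366] F [5.6, 0.8, 1.3] gap 0.0533
```

View pics/side2c.png

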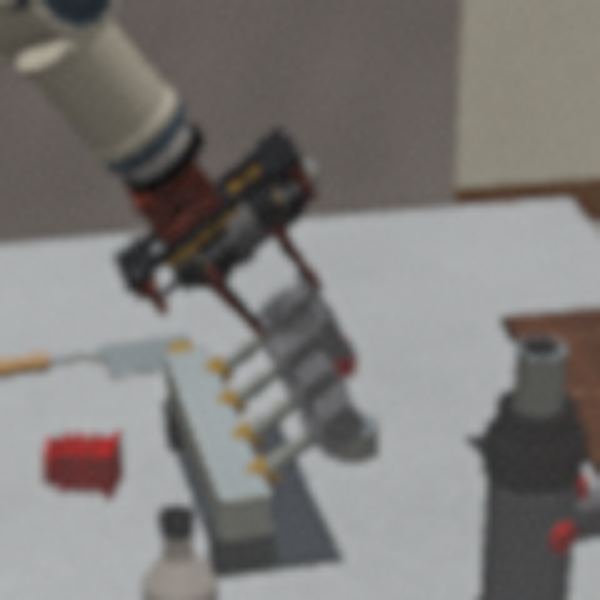

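Gap is 53.3 mm, so the ring is squeezed home. I'll draw in two stages and watch the force.

Run:
```python
from h import *
e=np.array(state()["ee_pos"])
move_l((e+.012*T).tolist(),.05,qg); st()
move_l((e+.06*T).tolist(),.08,qg); st()
g=grab("side","3");crop(g,180,300,80,200,5,"side3c.png")
```

```text
t 4.45 ee [0.5399, 0.3213, 0.1429] F [0.9, -0.1, 0.6] gap 0.054
t 5.2 ee [0.579, 0.3225, 0.17] F [0.4, 0.2, -1.3] gap 0.0536
```

View pics/side3c.png

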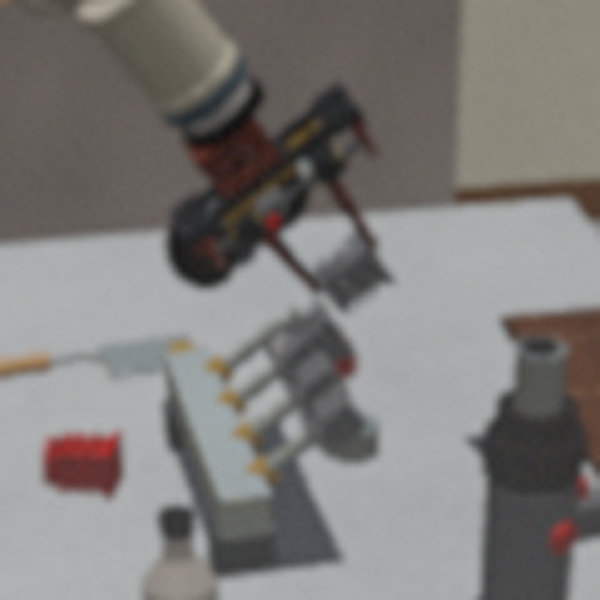

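```bash
cat >> h.py <<'E'
ph=.05; qd=quat(np.array([np.cos(ph),np.sin(ph),0]),-ez)
def carry(y):
    e=np.array(state()["ee_pos"])
    move_l([.50,e[1],.33],.2,qg)
    move_l([.45,.12,.35],.2,qd)
    move_l([.445,y,.33],.25,qd)
    st()
def lower(x,y,tip=.0175):
    move_l([x,y,.08],.15,qd)
    move_l([x,y,.032+tip],.05,qd); hold(.2); f0=np.array(st()["ft_force"])[2]
    z=.032+tip
    while z>.020+tip:
        z-=.001; move_l([x,y,z],.02,qd); f=state()["ft_force"][2]
        if f-f0>2.5: break
    p("z cmd",z,"df",f-f0); st()
E
python3 - <<'E'
from h import *
carry(-.237)
g=grab("side","4");crop(g,180,320,120,260,5,"side4c.png")
g=grab("top","4");crop(g,250,400,130,270,5,"top4c.png")
E
```

```text
t 9.07 ee [0.4452, -0.2361, 0.3304] F [-0.6, 0.1, -1.1] gap 0.0533
```

View pics/side4.png

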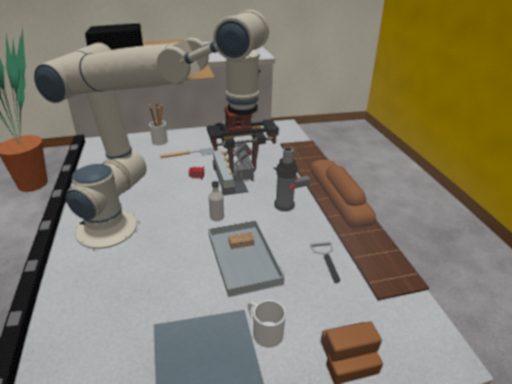

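View pics/side4c.png

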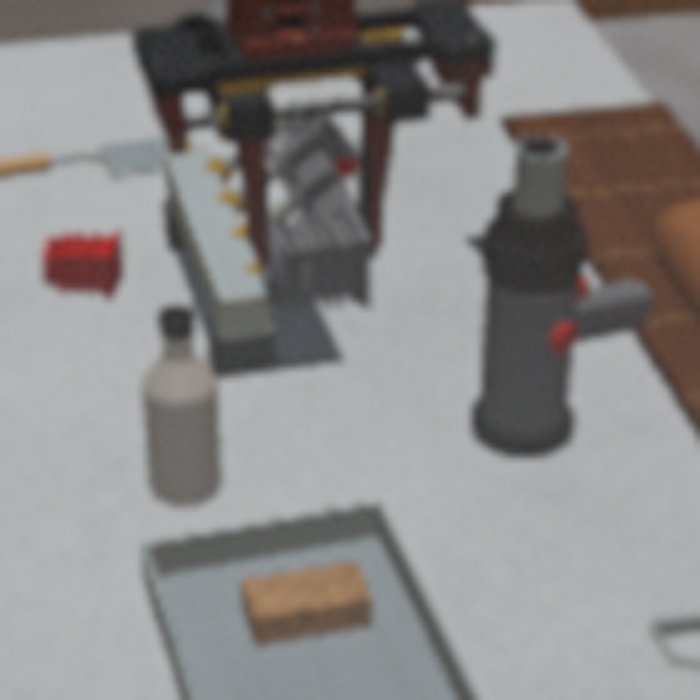

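The silencer hangs level between the fingers (side crop, about (320,250)). Lowering it now.

Run:
```python
from h import *
lower(.445,-.237)
g=grab("side","5");crop(g,180,320,160,300,5,"side5c.png")
```

```text
t 11.95 ee [0.4452, -0.2372, 0.05] F [-0.5, -0.6, -0.5] gap 0.0535
z cmd 0.0435 df 6.813299604350896
t 13.45 ee [0.4452, -0.2371, 0.0448] F [-2.5, 1.6, 6.3] gap 0.0531
```

View pics/side5c.png

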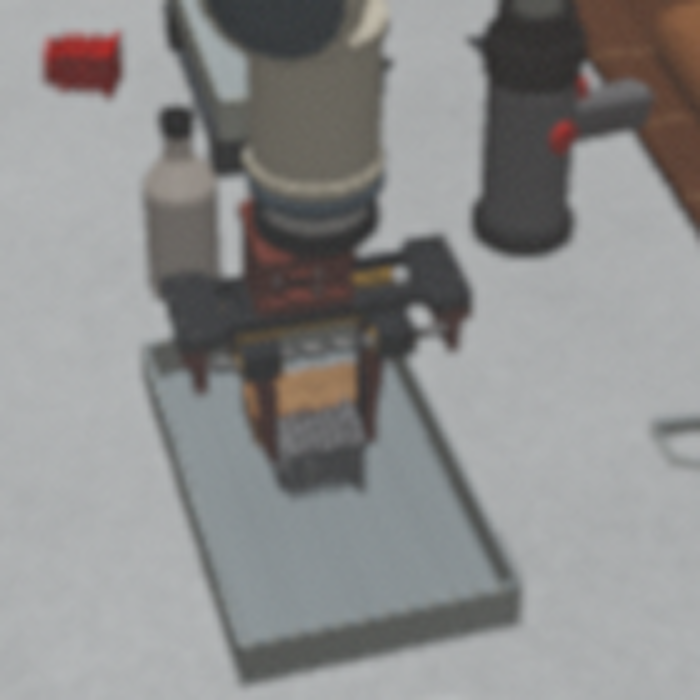

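Contact came at the expected height (TCP 44.8 mm), and the picture shows the silencer on the floor clear of the cork. Releasing.

Run:
```python
from h import *
gripper_open(); hold(.3); st()
e=np.array(state()["ee_pos"])
move_l([.445,-.237,.10],.08,qd); move_l([.445,-.237,.33],.25,qd)
g=grab("side","6");crop(g,180,320,160,300,5,"side6c.png")
move_l([.45,.10,.35],.3,qd)
g=grab("top","6");crop(g,110,400,120,270,2.7,"top6c.png")
st()
```

```text
t 14.51 ee [0.445, -0.237, 0.0435] F [0.1, -0.6, -0.1] gap 0.088
t 17.81 ee [0.45, 0.099, 0.3499] F [0.4, -1.3, 0.0] gap 0.088
```

View pics/side6c.png

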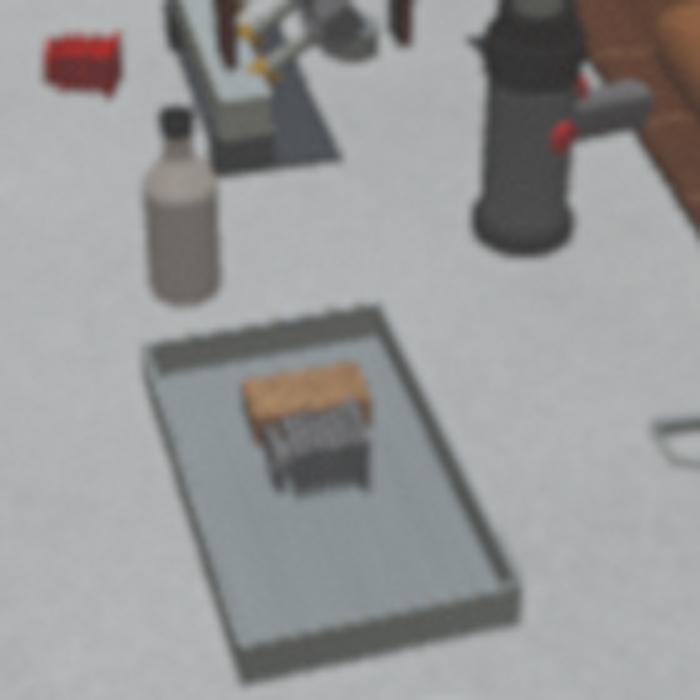

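View pics/top6c.png

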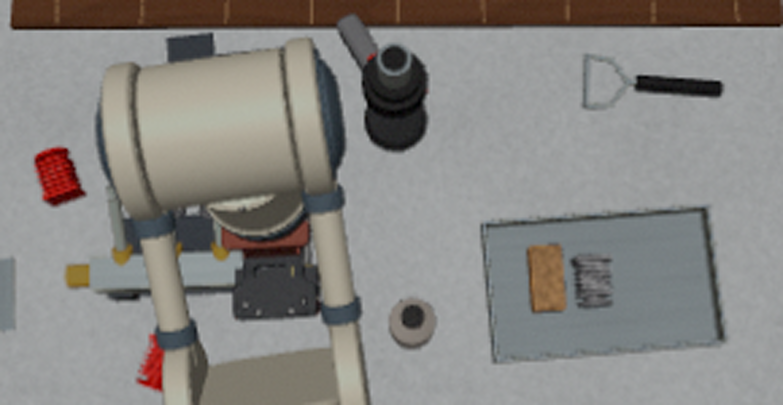

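The first silencer lies flat beside the cork (top crop (593,280), cork at (546,278)), with the cork not shifted. Now silencer_b.

Run:
```python
from h import *
approach(.029)
close(); hold(.2); st()
g=grab("side","7");crop(g,180,300,80,200,5,"side7c.png")
```

```text
t 18.6 ee [0.4562, 0.2591, 0.2454] F [-0.1, 0.5, 0.9] gap 0.0877
t 20.22 ee [0.5319, 0.2629, 0.1358] F [-1.6, -0.2, 0.2] gap 0.0874
s,h,y 0.10709928251322051 0.01750948041075195 4.4495590220659715e-06
t 21.05 ee [0.5325, 0.263, 0.1367] F [5.3, 0.1, 1.1] gap 0.0535
```

View pics/side7c.png

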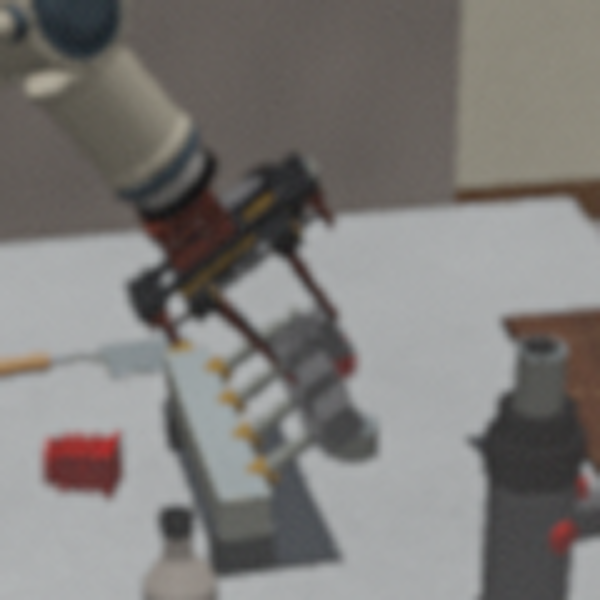

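Run:
```python
from h import *
e=np.array(state()["ee_pos"])
move_l((e+.012*T).tolist(),.05,qg); st()
move_l((e+.06*T).tolist(),.08,qg); q=st()
g=grab("side","8");crop(g,180,300,80,200,5,"side8c.png")
if q["finger_gap"]>.05:
    carry(-.293); lower(.445,-.293)
    g=grab("side","9");crop(g,180,320,160,300,5,"side9c.png")
```

```text
t 21.52 ee [0.5419, 0.2633, 0.1429] F [-1.7, 0.1, 1.1] gap 0.0536
t 22.27 ee [0.5811, 0.2646, 0.1701] F [-0.1, 0.1, -1.6] gap 0.0537
t 26.08 ee [0.4452, -0.2921, 0.3305] F [-0.6, 0.1, -1.1] gap 0.0539
t 28.86 ee [0.4452, -0.2932, 0.05] F [-0.5, 0.9, -1.0] gap 0.0535
z cmd 0.0445 df 2.953778003900898
t 30.11 ee [0.4451, -0.2931, 0.0449] F [-1.9, 1.3, 1.9] gap 0.0537
```

View pics/side8c.png

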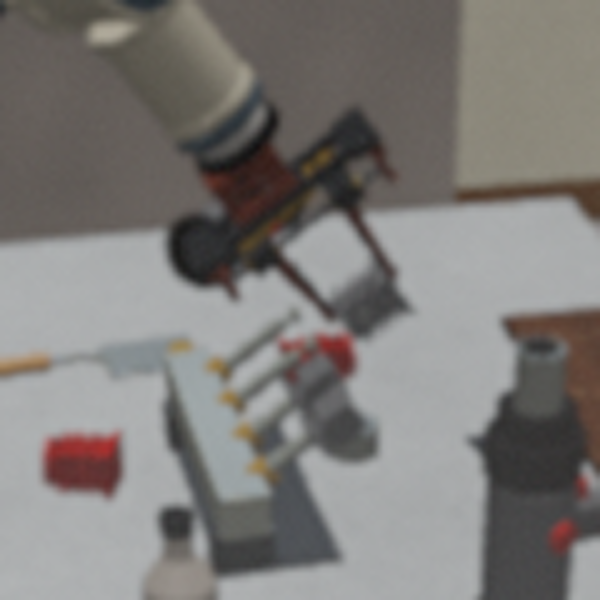

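View pics/side9c.png

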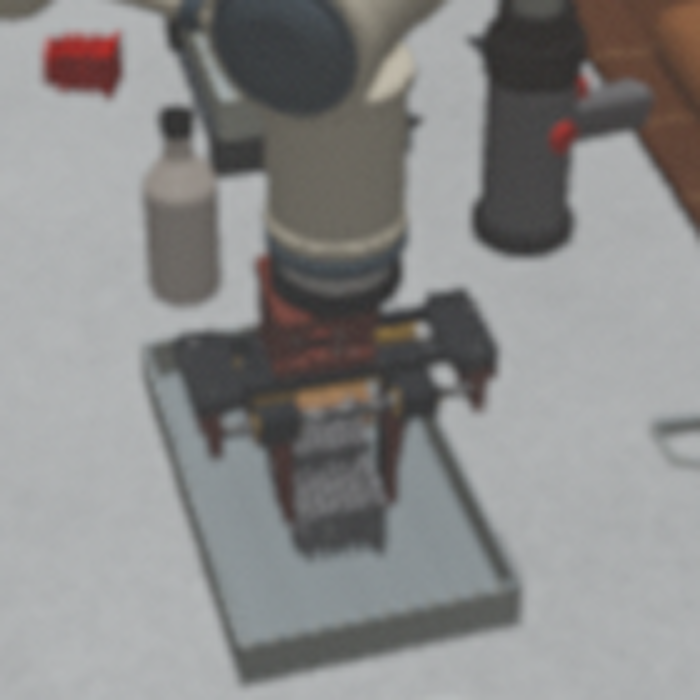

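Silencer_b came off its tube with both caps still seated, and it touched the floor at the same height as the first. Releasing.

Run:
```python
from h import *
move_l([.445,-.293,.0438],.02,qd); st()
gripper_open(); hold(.3)
move_l([.445,-.293,.10],.08,qd); move_l([.445,-.293,.33],.25,qd)
move_to([.40,-.50,.35],qd); hold(.3); st()
g=grab("side","10");crop(g,180,320,110,250,5,"side10c.png");crop(g,200,300,210,300,6,"side10d.png")
g=grab("top","10");crop(g,110,400,120,270,2.7,"top10c.png")
b=(285,385,190,260);W=cloud(g,*b);hsv=cv2.cvtColor(g["frame"][b[2]:b[3],b[0]:b[1]],cv2.COLOR_BGR2HSV)
c=(hsv[...,1]>90)&(hsv[...,0]<25)&(W[...,2]>.027); print("cork",cv2.minAreaRect(W[c][:,:2].astype(np.float32)*1000))
for y in (-.237,-.293):
    m=(abs(W[...,1]-y)<.025)&(abs(W[...,0]-.445)<.05)&(W[...,2]>.034)
    Q=W[m]; print(y,m.sum(),Q.min(0).round(4),Q.max(0).round(4),np.percentile(Q[:,2],90))
```

```text
t 30.41 ee [0.4451, -0.2931, 0.0449] F [-3.5, 0.7, 5.8] gap 0.0533
t 34.49 ee [0.4007, -0.4989, 0.3507] F [-0.1, -0.9, -0.2] gap 0.0876
cork ((448.558837890625, -180.4280242919922), (39.467586517333984, 76.31895446777344), 89.63726043701172)
-0.237 211 [ 0.4125 -0.2587  0.0341] [ 0.4737 -0.2144  0.0528] 0.04819402290494584
-0.293 213 [ 0.4125 -0.3137  0.0345] [ 0.4731 -0.2699  0.0534] 0.048089650990258165
```

View pics/side10c.png

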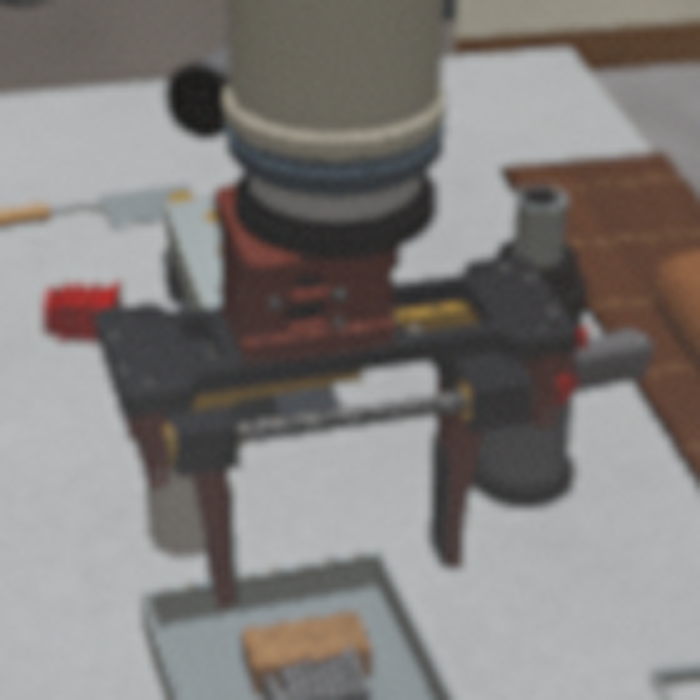

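View pics/side10d.png

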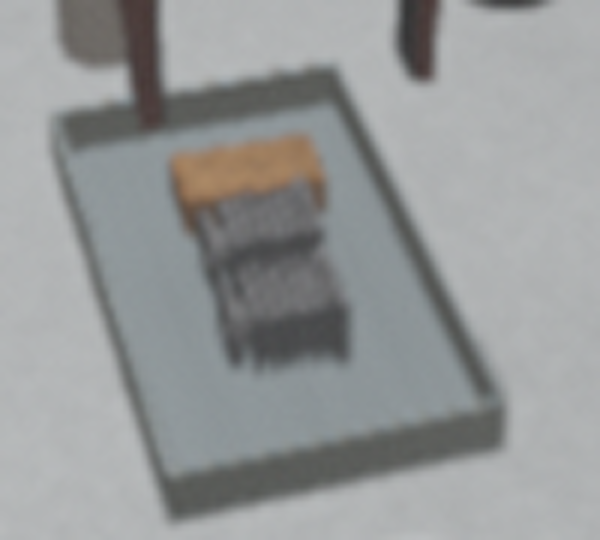

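View pics/top10c.png

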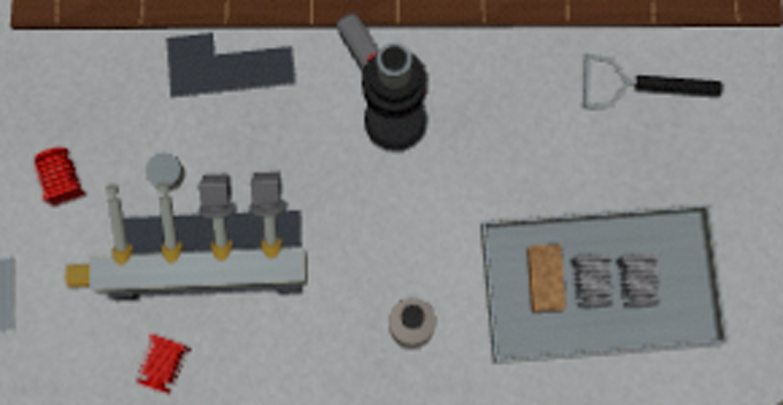

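```bash
python3 -c "
from h import *
job_done()"
```

```text
the job is handed in; nothing more can be done
```

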